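# Pull the released battery pack for the serving scale

### The arm

A 6-joint arm with a two-finger parallel gripper is mounted at the origin on the work surface. World frame = base frame: x ahead of the robot, y to its left, z up, the work surface at z = 0. Lengths are in m, angles in rad, forces in N, time in s.
With the tool pointing down it reaches from about 0.375 to 0.925 m from the base axis. Payload 5.7 kg.
Tool frame: the origin (TCP) lies at the very end of the fingers, on their centre line; the grasp point (between the pads) lies 19 mm behind it; z points along the fingers, y is the line along which they close (so a half turn about z gives the same grasp; the last joint's range is limited). The gripper opens to 85 mm and grips with 20 to 120 N. Pads are 22 mm wide; open, the fingers measure 114 mm over their backs; the gripper's body (76 mm by 85 mm) begins 54 mm behind the grasp point. The pads swing forward as they close: fully open they stand 13 mm farther back than shut.
Start: joints at [1.185, 0.359, 1.51, -0, 1.272, -0.115], TCP at [0.16, 0.578, 0.231] pointing down, gripper open.
Joint ranges: [-2.97, 2.97], [-1.01, 2.36], [0.21, 2.38], [-0.96, 4.11], [0.2, 2.71], [-2.98, 2.98]. Speed limits (rad/s): [2.39, 2.39, 3.14, 3.14, 3.14, 3.14].

### API

Orientations are given as a 3x3 rotation matrix whose columns are the frame's x, y, z axes.
In Python, from bench import env, eyes gives the robot as it stands. The module is installed in compiled form; this text tells all that it offers.
- The arm moves only by the shell command python3 -m pendant 'ROWS' [FORCE]. ROWS is a JSON object of lists of equal length, an entry for each row: "delta_pos": the shift along the tool's x, y, z in cm, a list of three; "twist": the turn, a rotation vector about the tool's x, y, z in degrees, a list of three; "claw": the finger opening in cm, from 0 to 8.54. A call has 1 to 10 rows; each row is the pose to reach, as a shift and turn from the pose commanded when the call began, along the tool's axes at that moment; what a row does not reach only later rows make up. A row lasts 1/10 s, in which the tool goes at most 50 mm and 8.59 degrees, less where a joint would pass 70% of its speed; a pose out of reach is approached as far as the arm can. A call with a gripper value outside its range is refused whole. The fingers move at their own pace and stop on an object; FORCE is the grip in N (left out, the last holds). Time passes only in rows, so rows that repeat a pose let the fingers close. It gives the time, the measured TCP pose, the force, the opening and the grip force at its end, in the units of the state.
- env.get_state(): the state, without advancing time (a new reading comes with each control period).
- eyes.read_camera(name): name is "side" or "top"; returns a dict with "pixels" (480x640x3 uint8, red, green, blue), "depth" (480x640 float32, m along the optical axis (not along the pixel's ray), 0 where there is no reading), "camera_matrix" (3x3 intrinsics, pixels), "k1" (the pictures are not rectified: a ray, as slopes to the right and down, at radius r is drawn at 1 + k1 r^2 times it, then the intrinsics apply), "extrinsics" (4x4, takes a point from camera to world coordinates). Camera axes: x right, y up, looking along -z (the intrinsics and any distortion apply to the point x, -y, -z); pixel columns grow to the right and rows downward; lengths in m; the calibration is good to about 2 mm. A picture is of the moment at which its call begins.
- env.close_job(): hands the job in; it is judged then, once.
The state is a dict: "t": time; "joint_pos": joint angles; "joint_vel": joint speeds; "joint_torque": joint torques, N m; "ee_pos": TCP position; "tcp_rot": TCP orientation; "contact_force": force on the tool from outside, world axes, zero at the start; "moment": the same for the moment, N m; "grip_width": finger opening in m; "grasp_force": force on a finger pad.
Only numpy, scipy, OpenCV 4.12 (cv2) and the standard library are available. Lean on these libraries where they do the work, as an engineer would, in place of code of your own. Each camera call takes 0.05 s, during which the arm holds its last target. There are 200 camera calls.

### The job

The serving scale on the sweet counter needs a battery pack. The charger secretly locks one of its two packs in; feel which one is released by tugging gently, pull that one straight up out of its well through the click of its sprung catch, and set it down upright (foot down, not dropped) inside the green kerb of the shoe in front of the scale, then let go. Do not force a pack that holds fast: leave it fully home in its well, and do not disturb the other things on the counter.

Things in the scene. Friction and masses are not known exactly. Their poses are not given: they have to be found in the camera images.
- charger: black and grey two-well charger, fixed, 66 (x) x 250 (y) x 57 (z, rim height) mm. Origin: centre of its underside. Wells at y = +65 mm and -65 mm, each 40 x 72 mm, 45 mm deep, open upward. A hidden bar locks one of the wells, never both (rarely neither); nothing to be seen tells which. Pulling or pressing a pack against the charger with over 45 N spoils it.
- well_a (a point): centre of the floor of the charger's +y well, 12 mm above the counter. In each well a sprung catch holds the pack's waist: a released pack gives way with a click in the first 8 mm of pull, at 8 to 16 N upward, its weight included, and is clear of the well after 45 mm.
- well_b (a point): centre of the floor of the charger's -y well, 12 mm above the counter. In whichever well is locked, the pack rises only about 2 mm and then holds fast, against well over 20 N.
- pack_a: one of two like battery packs: orange block on a black foot, 36 (x) x 70 (y) x 130 (z) mm, 0.3 to 0.55 kg. Origin: centre of its underside, z up. Waisted (46 mm in y) from 14 to 34 mm up, flat-sided above. Starts in well_a, axes along the charger's, 85 mm above the rim. Grip across its 36 mm above the rim; it can swing in the grip.
- pack_b: one of two like battery packs: orange block on a black foot, 36 (x) x 70 (y) x 130 (z) mm, 0.3 to 0.55 kg. Origin: centre of its underside, z up. Waisted (46 mm in y) from 14 to 34 mm up, flat-sided above. Starts in well_b, axes along the charger's, 85 mm above the rim. Grip across its 36 mm above the rim; it can swing in the grip.
- scale: white serving scale with steel pan, fixed. Origin: on the counter under the centre of its shoe, which lies in front (-x) of it. Scale body from x = 39 to 229 mm, 190 mm wide in y, 67 mm high with the pan; a display 135 mm high stands at x = 236 mm.
- shoe (a point): centre of the floor of the scale's shoe, 10 mm above the counter, axes along the scale's. The floor, 54 (x) x 88 (y) mm, is ringed by a green kerb 14 mm high above it; a pack stands inside with its 36 mm along x and 70 mm along y, either way round, with 9 mm to spare on each side.
- jar_red: bystander, leave it alone: red lidded jar, radius 42, 150 mm high, origin at the centre of its underside
- jar_yellow: bystander, leave it alone: yellow lidded jar, radius 42, 130 mm high, origin at the centre of its underside
- dish: bystander, leave it alone: small white bowl, rim radius 38, 35 mm high, origin at the centre of its underside
- tongs: bystander, leave it alone: tongs with black arms lying along their x, 200 mm long, 46 wide, 12 high, origin mid-length on the counter
- scoop: bystander, leave it alone: aluminium scoop lying along its x, 175 mm long, 60 wide, 35 high, origin between handle and pan on the counter
- tin: bystander, leave it alone: blue tin, radius 33, 90 mm high, origin at the centre of its underside

How it is judged:
By the outcome, as a careful person would: the job done as asked, in the order asked, and still so for the second after the job is handed in, with the robot touching nothing.
It also fails if it takes over 56 s, if anything falls off the work surface, if the arm or the gripper's body presses on something with over 40 N, if the wrist force passes 120 N, or if a joint passes its speed limit or range.

## Working session

There is one attempt and no reset: what is moved stays moved. The work goes in short steps, Python scripts to look and compute and a shell command to move; the robot and the scene stay as the last step left them, time stands still between calls to the robot, and variables do not carry over. Pictures are saved under pics/ and viewed, at most 10 in all, crops included, and the job is handed in when it is done.

```bash
mkdir -p pics; cat > h.py <<'E'
import numpy as np, cv2
from bench import env, eyes
def shot(n,f=None):
    c=eyes.read_camera(n)
    np.savez(f'{n}.npz',**c)
    if f: cv2.imwrite(f'pics/{f}.png',c['pixels'][...,::-1])
    return c
def cloud(c):
    K=c['camera_matrix'];v,u=np.mgrid[0:480,0:640]
    d=np.array([float(c['k1']),0,0,0,0])
    p=cv2.undistortPoints(np.stack([u,v],-1).reshape(-1,1,2).astype(float),K,d).reshape(480,640,2)
    z=c['depth'].astype(float);P=np.stack([p[...,0]*z,-p[...,1]*z,-z],-1)
    E=c['extrinsics'];W=P@E[:3,:3].T+E[:3,3];W[z==0]=np.nan
    return W
E
python3 - <<'E'
from h import *
for n in('top','side'):
    c=shot(n,n+'1');print(n,c['extrinsics'].round(3).tolist(),c['k1'])
s=env.get_state();print(s['t'],s['tcp_rot'].round(3) if hasattr(s['tcp_rot'],'round') else s['tcp_rot'],s['contact_force'])
E
```

```text
top [[-0.022, 0.999, -0.045, 0.407], [-1.0, -0.023, -0.002, 0.014], [-0.003, 0.045, 0.999, 1.653], [0.0, 0.0, 0.0, 1.0]] -0.15475628320403328
side [[0.976, 0.151, -0.155, 0.323], [-0.216, 0.705, -0.675, -0.701], [0.007, 0.693, 0.721, 0.78], [0.0, 0.0, 0.0, 1.0]] -0.03582407068945982
0.1 [[-0.964  0.268 -0.001]
 [ 0.268  0.964 -0.002]
 [ 0.    -0.002 -1.   ]] [0.31737585 0.18374904 0.28419656]
```

View pics/top1.png

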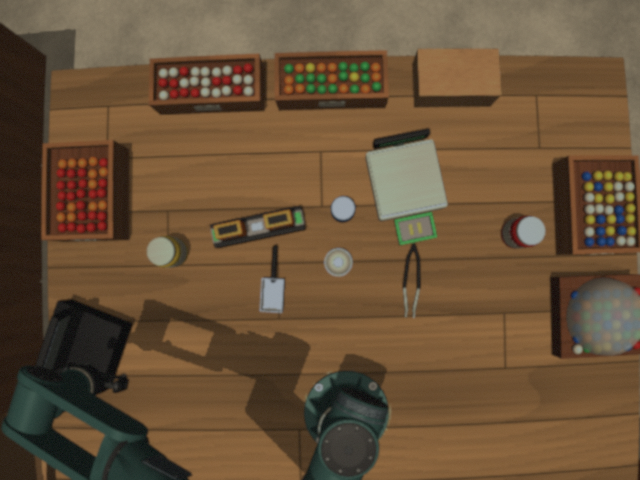

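View pics/side1.png

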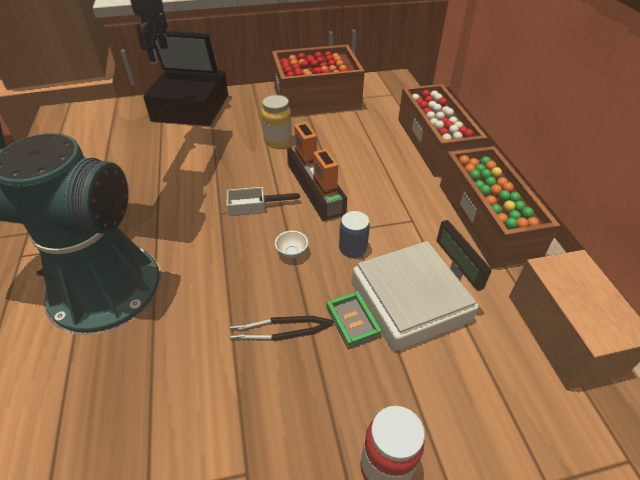

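The top view shows the packs at about (228,230) and (277,219), the shoe at (416,229), the tin at (343,208) and the yellow jar at (163,251). The side view agrees with that layout.

```bash
python3 - <<'E'
from h import *
for n in('top','side'):
    c=dict(np.load(n+'.npz'));W=cloud(c);h=cv2.cvtColor(c['pixels'],cv2.COLOR_RGB2HSV)
    z=W[...,2]
    box=lambda x0,x1,y0,y1:(W[...,0]>x0)&(W[...,0]<x1)&(W[...,1]>y0)&(W[...,1]<y1)
    m=box(.3,.62,-.0,.4)&(z>.115)&(z<.145)
    k,l,st,ce=cv2.connectedComponentsWithStats(m.astype(np.uint8))
    for i in range(1,k):
        if st[i,4]<30: continue
        q=W[l==i];r=cv2.minAreaRect((q[:,:2]*1000).astype(np.float32));print(n,'z>.115',ce[i].round(),st[i,4],np.median(q[:,2]).round(4),r)
    m=box(.3,.62,.0,.4)&(z>.045)&(z<.065)
    k,l,st,ce=cv2.connectedComponentsWithStats(m.astype(np.uint8))
    for i in range(1,k):
        if st[i,4]<60: continue
        q=W[l==i];print(n,'rim',ce[i].round(),st[i,4],np.median(q[:,2]).round(4),cv2.minAreaRect((q[:,:2]*1000).astype(np.float32)))
    g=(h[...,0]>45)&(h[...,0]<80)&(h[...,1]>130)&box(.3,.7,-.4,-.05)&(z<.06)
    k,l,st,ce=cv2.connectedComponentsWithStats(g.astype(np.uint8))
    i=1+st[1:,4].argmax();q=W[l==i];print(n,'kerb',ce[i],st[i,4],np.median(q[:,2]),cv2.minAreaRect((q[:,:2]*1000).astype(np.float32)))
    m=box(.3,.9,-.4,-.0)&(z>.055)&(z<.08)
    k,l,st,ce=cv2.connectedComponentsWithStats(m.astype(np.uint8))
    i=1+st[1:,4].argmax();q=W[l==i];print(n,'pan',ce[i],st[i,4],np.median(q[:,2]),cv2.minAreaRect((q[:,:2]*1000).astype(np.float32)))
c=dict(np.load('top.npz'));s=dict(np.load('side.npz'))
a=cv2.resize(c['pixels'][190:260,190:450],None,fx=3,fy=3,interpolation=2);b=cv2.resize(s['pixels'][110:360,230:490],None,fx=1.5,fy=1.5,interpolation=2)
o=np.zeros((a.shape[0]+b.shape[0],780,3),np.uint8);o[:a.shape[0]]=a;o[a.shape[0]:,:b.shape[1]]=b
cv2.imwrite('pics/crop1.png',o[...,::-1]);print(o.shape)
E
```

```text
top z>.115 [278. 220.] 339 0.1409 ((525.7536010742188, 162.33419799804688), (36.9462890625, 71.19285583496094), 9.581900596618652)
top z>.115 [228. 230.] 357 0.1406 ((502.0994873046875, 291.82977294921875), (37.60076141357422, 72.9340591430664), 9.401152610778809)
top rim [260. 227.] 1247 0.0567 ((514.0673828125, 227.29751586914062), (66.81941986083984, 252.20277404785156), 10.310922622680664)Traceback (most recent call last):
  File "<stdin>", line 18, in <module>
ValueError: attempt to get argmax of an empty sequence
```

```bash
python3 - <<'E'
from h import *
for n in('top','side'):
    c=dict(np.load(n+'.npz'));W=cloud(c);h=cv2.cvtColor(c['pixels'],cv2.COLOR_RGB2HSV);z=W[...,2]
    if n=='top': print('shoe px',W[229,416],h[229,401],h[240,416],'tin',W[208,343],'jar',W[251,163],'scoop',W[262,275],W[290,272])
    box=lambda x0,x1,y0,y1:(W[...,0]>x0)&(W[...,0]<x1)&(W[...,1]>y0)&(W[...,1]<y1)
    p=c['pixels'].astype(int)
    g=(p[...,1]>1.4*p[...,0])&(p[...,1]>1.3*p[...,2])&box(.3,.7,-.4,.05)&(z<.06)
    k,l,st,ce=cv2.connectedComponentsWithStats(g.astype(np.uint8))
    i=1+st[1:,4].argmax();q=W[l==i];print(n,'kerb',ce[i],st[i,4],np.median(q[:,2]),cv2.minAreaRect((q[:,:2]*1000).astype(np.float32)))
    m=box(.3,.9,-.4,.05)&(z>.055)&(z<.08)
    k,l,st,ce=cv2.connectedComponentsWithStats(m.astype(np.uint8))
    i=1+st[1:,4].argmax();q=W[l==i];print(n,'pan',ce[i],st[i,4],np.median(q[:,2]),cv2.minAreaRect((q[:,:2]*1000).astype(np.float32)))
    m=box(.3,.62,-.0,.4)&(z>.115)&(z<.145)
    k,l,st,ce=cv2.connectedComponentsWithStats(m.astype(np.uint8))
    for i in range(1,k):
        if st[i,4]>30: q=W[l==i];q=q[q[:,2]>.135];print(n,'pack',ce[i].round(),len(q),cv2.minAreaRect((q[:,:2]*1000).astype(np.float32)))
c=dict(np.load('top.npz'));s=dict(np.load('side.npz'))
a=cv2.resize(c['pixels'][190:260,190:450],None,fx=3,fy=3,interpolation=2);b=cv2.resize(s['pixels'][110:360,230:490],None,fx=1.5,fy=1.5,interpolation=2)
o=np.zeros((a.shape[0]+b.shape[0],780,3),np.uint8);o[:a.shape[0]]=a;o[a.shape[0]:,:b.shape[1]]=b
cv2.imwrite('pics/crop1.png',o[...,::-1])
E
```

```text
shoe px [ 0.50043753 -0.20469782  0.01616238] [ 23  36 121] [ 61 120 138] tin [ 0.55561463 -0.00475657  0.08966469] jar [0.45195923 0.46160372 0.13244363] scoop [0.41859124 0.18250933 0.02886198] [0.34179226 0.19498761 0.00330699]
top kerb [415.11444142 227.56948229] 367 0.02285572653806356 ((503.72259521484375, -201.404052734375), (73.8494873046875, 105.57782745361328), 11.389341354370117)
top pan [406.63329609 178.63128492] 4475 0.06677350436833152 ((633.7876586914062, -177.1575927734375), (189.3145751953125, 189.8569793701172), 9.898168563842773)
top pack [278. 220.] 306 ((526.13134765625, 162.31216430664062), (36.385032653808594, 70.95172119140625), 9.811356544494629)
top pack [228. 230.] 310 ((501.99957275390625, 290.9215087890625), (37.20859146118164, 71.12500762939453), 9.295708656311035)
side kerb [352.94300518 316.70466321] 579 0.023692728175124467 ((504.53033447265625, -201.7926025390625), (76.05571746826172, 106.9060287475586), 10.541300773620605)
side pan [415.12682697 285.38865315] 6363 0.06676408195986294 ((641.3670654296875, -176.4197540283203), (199.28538513183594, 182.6947021484375), 10.316378593444824)
side pack [305. 134.] 250 ((504.32440185546875, 289.7729797363281), (37.98938751220703, 72.3513412475586), 10.525616645812988)
side pack [325. 163.] 316 ((526.8583374023438, 162.38510131835938), (36.792724609375, 70.98848724365234), 9.306838035583496)
```

View pics/crop1.png

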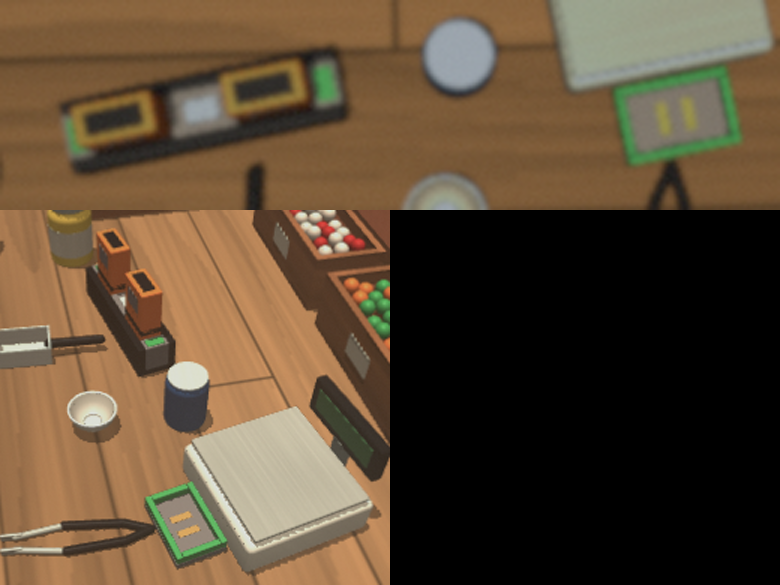

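Shoe, charger, and packs are consistent with the sizes given (yaw about 10.4° for all). I'll start with pack B, which is nearer the shoe.

```bash
cat >> h.py <<'E'
from scipy.spatial.transform import Rotation as Ro
def plan(x,y,z,yaw=10.4):
    s=env.get_state();R=np.array(s['tcp_rot']);p=np.array(s['ee_pos'])
    a=np.radians(yaw);Y=np.array([np.cos(a),np.sin(a),0]);Z=np.array([0,0,-1.]);T=np.stack([np.cross(Y,Z),Y,Z],1)
    print('t',round(s['t'],2),'pos',p.round(4),'F',np.round(s['contact_force'],1),'M',np.round(s['moment'],2),'grip',round(s['grip_width'],4),round(s['grasp_force'],1))
    print('delta cm',(R.T@(np.array([x,y,z])-p)*100).round(2),'twist',np.degrees(Ro.from_matrix(R.T@T).as_rotvec()).round(2))
E
python3 -c "
from h import *
plan(.5265,.1623,.2)"
```

```text
t 0.1 pos [0.1603 0.5775 0.2305] F [0.3 0.2 0.3] M [ 0.04  0.06 -0.02] grip 0.0855 0.0
delta cm [-46.4  -30.21   3.09] twist [-9.000e-02  4.000e-02  6.408e+01]
```

```bash
python3 -m pendant '{"delta_pos":[[-4,-2.6,0],[-8,-5.2,0],[-12,-7.8,0],[-16,-10.4,0],[-20,-13,0],[-24,-15.6,0],[-28,-18.2,0],[-32,-20.8,0],[-36,-23.4,0],[-40,-26,0]],"twist":[[0,0,7],[0,0,14],[0,0,21],[0,0,28],[0,0,35],[0,0,42],[0,0,49],[0,0,56],[0,0,64],[0,0,64]],"claw":[8.5,8.5,8.5,8.5,8.5,8.5,8.5,8.5,8.5,8.5]}'; python3 -c "
from h import *
plan(.5265,.1623,.15)"
```

```text
t: 1.1
ee_pos: [0.4771, 0.2188, 0.2311]
tcp_rot: [[-0.178, 0.984, -0.0], [0.984, 0.178, -0.0], [0.0, -0.0, -1.0]]
contact_force: [0.8, 1.3, 0.4]
grip_width: 0.085
grasp_force: 0.0
t 1.1 pos [0.4771 0.2188 0.2311] F [0.8 1.3 0.4] M [ 0.   -0.01 -0.03] grip 0.085 0.0
delta cm [-6.44  3.86  8.11] twist [-0.02 -0.   -0.15]
```

```bash
python3 -m pendant '{"delta_pos":[[-3.2,1.9,1],[-6.4,3.85,3],[-6.44,3.86,6],[-6.44,3.86,8]],"twist":[[0,0,0],[0,0,0],[0,0,0],[0,0,0]],"claw":[7.5,6.5,6.5,6.5]}'; python3 - <<'E'
from h import *
plan(.5265,.1623,.091)
c=shot('side');cv2.imwrite('pics/s2.png',cv2.resize(c['pixels'][60:220,220:420],None,fx=3,fy=3,interpolation=2)[...,::-1])
E
```

```text
t: 1.5
ee_pos: [0.526, 0.1628, 0.1493]
tcp_rot: [[-0.18, 0.984, -0.002], [0.984, 0.18, -0.0], [-0.0, -0.002, -1.0]]
contact_force: [-1.0, 0.4, -0.2]
grip_width: 0.0652
grasp_force: 0.0
t 1.5 pos [0.526  0.1628 0.1493] F [-1.   0.4 -0.2] M [ 0.04 -0.01 -0.02] grip 0.0652 0.0
delta cm [-0.06  0.05  5.83] twist [-0.11  0.01 -0.06]
```

View pics/s2.png

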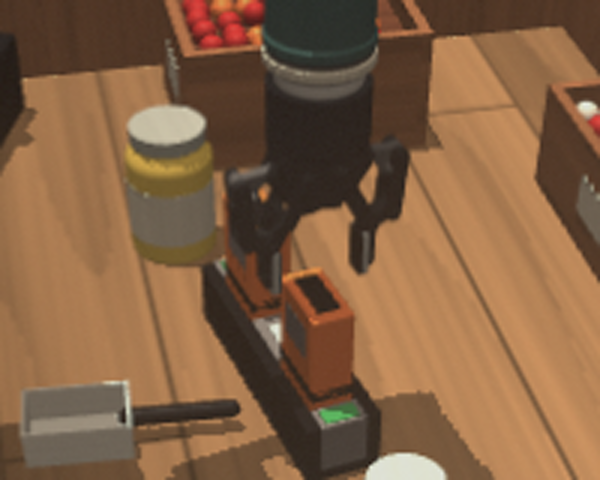

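The fingers straddle pack B: the pads are at about (270,280) and (362,250) in the crop, with the pack top centred at (318,295). I'll lower and close gently.

```bash
python3 -m pendant '{"delta_pos":[[0,0,2.5],[0,0,5],[0,0,5.8],[0,0,5.8],[0,0,5.8],[0,0,5.8],[0,0,5.8],[0,0,5.8]],"twist":[[0,0,0],[0,0,0],[0,0,0],[0,0,0],[0,0,0],[0,0,0],[0,0,0],[0,0,0]],"claw":[6.5,6.5,6.5,4.8,4.2,3.8,3.4,3.2]}' 20; python3 -c "
from h import *
plan(.5265,.1623,.091)"
```

```text
t: 2.35
ee_pos: [0.5272, 0.1646, 0.0947]
tcp_rot: [[-0.182, 0.983, 0.003], [0.983, 0.182, 0.0], [0.0, 0.003, -1.0]]
contact_force: [-0.4, 0.7, 6.0]
grip_width: 0.0356
grasp_force: 22.4
t 2.35 pos [0.5272 0.1646 0.0947] F [-0.4  0.7  6. ] M [ 0.01  0.17 -0.01] grip 0.0356 22.4
delta cm [-0.21 -0.11  0.37] twist [ 0.15 -0.    0.09]
```

```bash
python3 -m pendant '{"delta_pos":[[0,0,-0.1],[0,0,-0.2],[0,0,-0.3],[0,0,-0.4],[0,0,-0.4]],"twist":[[0,0,0],[0,0,0],[0,0,0],[0,0,0],[0,0,0]],"claw":[3.2,3.2,3.2,3.2,3.2]}' 60; python3 -m pendant '{"delta_pos":[[0,0,-0.1],[0,0,-0.2],[0,0,-0.3],[0,0,-0.3]],"twist":[[0,0,0],[0,0,0],[0,0,0],[0,0,0]],"claw":[3,3,3,3]}'
```

```text
t: 2.85
ee_pos: [0.5256, 0.1642, 0.0967]
tcp_rot: [[-0.182, 0.983, -0.001], [0.983, 0.182, -0.0], [-0.0, -0.001, -1.0]]
contact_force: [1.6, 0.2, -9.1]
grip_width: 0.0356
grasp_force: 61.1
t: 3.25
ee_pos: [0.5256, 0.1642, 0.1006]
tcp_rot: [[-0.182, 0.983, -0.001], [0.983, 0.182, -0.0], [-0.0, -0.001, -1.0]]
contact_force: [-1.1, -0.2, -5.2]
grip_width: 0.0353
grasp_force: 61.8
```

```bash
python3 -m pendant '{"delta_pos":[[0,0,-0.15],[0,0,-0.3],[0,0,-0.45],[0,0,-0.6],[0,0,-0.6]],"twist":[[0,0,0],[0,0,0],[0,0,0],[0,0,0],[0,0,0]],"claw":[3,3,3,3,3]}' 60; python3 - <<'E'
from h import *
plan(.526,.1642,.2)
c=shot('side');cv2.imwrite('pics/s3.png',cv2.resize(c['pixels'][100:220,250:400],None,fx=4,fy=4,interpolation=2)[...,::-1])
E
```

```text
t: 3.75
ee_pos: [0.5257, 0.1642, 0.1065]
tcp_rot: [[-0.182, 0.983, -0.001], [0.983, 0.182, -0.0], [-0.0, -0.001, -1.0]]
contact_force: [-3.2, -0.3, -2.4]
grip_width: 0.0354
grasp_force: 62.0
t 3.75 pos [0.5257 0.1642 0.1065] F [-3.2 -0.3 -2.4] M [-0.15  0.61  0.03] grip 0.0354 62.0
delta cm [-0.01  0.03 -9.35] twist [-0.04  0.01  0.08]
```

View pics/s3.png

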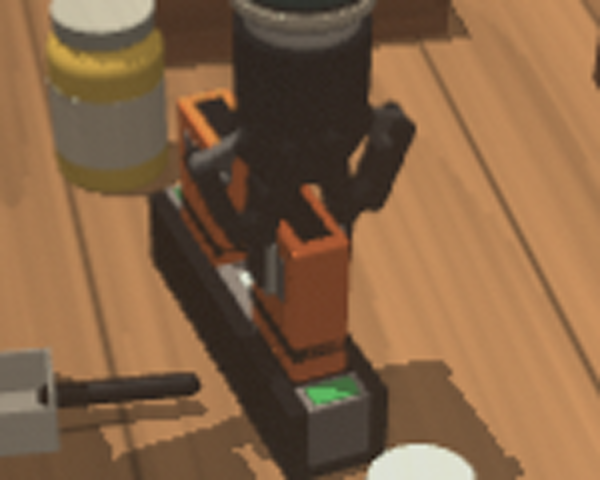

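```bash
python3 - <<'E'
from h import *
for n in ('side','top'):
    c=shot(n) if n=='top' else dict(np.load('side.npz'));W=cloud(c);p=c['pixels'].astype(int)
    m=(p[...,0]>1.5*p[...,1])&(W[...,2]>.09)&(W[...,2]<.17)&(abs(W[...,0]-.515)<.06)
    for a,b in((.23,.35),(.11,.21)):
        q=W[m&(W[...,1]>a)&(W[...,1]<b)];print(n,a,len(q),np.percentile(q[:,2],[50,80,90,97]).round(4))
print(env.get_state()['contact_force'])
E
```

```text
side 0.23 160 [0.1359 0.1423 0.1432 0.1444]
side 0.11 498 [0.1314 0.153  0.1546 0.1558]
top 0.23 1 [0.1235 0.1235 0.1235 0.1235]Traceback (most recent call last):
  File "<stdin>", line 6, in <module>
    return _quantile_unchecked(
        a, q, axis, out, overwrite_input, method, keepdims, weights)
    return _ureduce(a,
                    func=_quantile_ureduce_func,
    ...<5 lines>...
                    overwrite_input=overwrite_input,
                    method=method)
    r = func(a, **kwargs)
    result = _quantile(arr,
                       quantiles=q,
    ...<2 lines>...
                       out=out,
                       weights=wgt)
    slices_having_nans = np.isnan(arr[-1, ...])
                                  ~~~^^^^^^^^^
IndexError: index -1 is out of bounds for axis 0 with size 0
```

Pack B's top is about 11 mm higher than pack A's and the force has dropped to the pack's weight, so B is released. I'll pull it straight up.

```bash
python3 -m pendant '{"delta_pos":[[0,0,-0.6],[0,0,-1.2],[0,0,-1.8],[0,0,-2.4],[0,0,-3.2],[0,0,-4],[0,0,-5.5],[0,0,-7.5],[0,0,-9.5],[0,0,-10.8]],"twist":[[0,0,0],[0,0,0],[0,0,0],[0,0,0],[0,0,0],[0,0,0],[0,0,0],[0,0,0],[0,0,0],[0,0,0]],"claw":[3,3,3,3,3,3,3,3,3,3]}' 60; python3 - <<'E'
from h import *
plan(.504,-.2015,.215,10.4)
c=shot('side');cv2.imwrite('pics/s4.png',cv2.resize(c['pixels'][40:240,230:430],None,fx=3,fy=3,interpolation=2)[...,::-1])
E
```

```text
t: 4.85
ee_pos: [0.5269, 0.1645, 0.2164]
tcp_rot: [[-0.182, 0.983, 0.003], [0.983, 0.182, 0.0], [-0.0, 0.003, -1.0]]
contact_force: [0.4, 0.2, -2.7]
grip_width: 0.0352
grasp_force: 62.0
t 4.85 pos [0.5269 0.1645 0.2164] F [ 0.4  0.2 -2.7] M [ 0.05 -0.04  0.02] grip 0.0352 62.0
delta cm [-35.57  -8.91   0.12] twist [0.15 0.01 0.09]
```

View pics/s4.png

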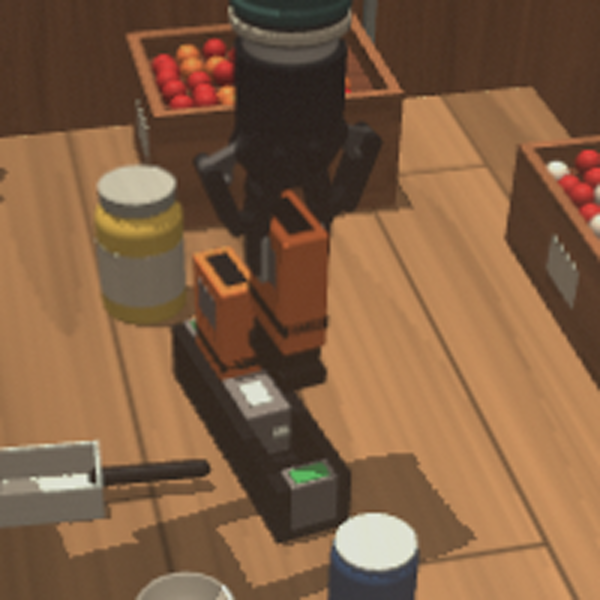

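Pack B is clear of the charger and hangs upright (foot at (290,375) in the crop), and A is still home. I'll carry B to above the shoe.

```bash
python3 -m pendant '{"delta_pos":[[-0.5,-0.13,0],[-1.5,-0.38,0],[-3,-0.75,0],[-5,-1.25,0],[-7.5,-1.88,0],[-10.5,-2.63,0],[-13.5,-3.38,0],[-16.5,-4.13,0],[-19.5,-4.88,0],[-22.5,-5.63,0]],"twist":[[0,0,0],[0,0,0],[0,0,0],[0,0,0],[0,0,0],[0,0,0],[0,0,0],[0,0,0],[0,0,0],[0,0,0]],"claw":[3,3,3,3,3,3,3,3,3,3]}' 60; python3 -m pendant '{"delta_pos":[[-3,-0.75,0],[-5.5,-1.38,0],[-7.8,-1.95,0],[-9.6,-2.4,0],[-11,-2.75,0],[-12,-3,0],[-12.7,-3.2,0],[-13.1,-3.28,0],[-13.1,-3.28,0],[-13.1,-3.28,0]],"twist":[[0,0,0],[0,0,0],[0,0,0],[0,0,0],[0,0,0],[0,0,0],[0,0,0],[0,0,0],[0,0,0],[0,0,0]],"claw":[3,3,3,3,3,3,3,3,3,3]}' 60; python3 - <<'E'
from h import *
plan(.504,-.2015,.125,10.4)
for n in('side','top'):
    c=shot(n);W=cloud(c);p=c['pixels'].astype(int)
    if n=='side': cv2.imwrite('pics/s5.png',cv2.resize(c['pixels'][160:370,250:450],None,fx=2.8,fy=2.8,interpolation=2)[...,::-1])
    m=(W[...,0]>.44)&(W[...,0]<.57)&(W[...,1]>-.27)&(W[...,1]<-.12)&(p[...,0]>1.5*p[...,1])&(W[...,2]>.1)
    q=W[m]
    print(n,m.sum(),np.percentile(q,[3,50,97],axis=0).round(4).tolist())
E
```

```text
t: 5.9
ee_pos: [0.5102, -0.0695, 0.2134]
tcp_rot: [[-0.181, 0.983, -0.002], [0.983, 0.181, -0.0], [0.0, -0.002, -1.0]]
contact_force: [0.1, 0.2, -3.2]
grip_width: 0.0351
grasp_force: 62.2
t: 6.9
ee_pos: [0.5032, -0.2014, 0.2143]
tcp_rot: [[-0.182, 0.983, -0.0], [0.983, 0.182, 0.0], [0.0, -0.0, -1.0]]
contact_force: [-0.6, 0.3, -3.7]
grip_width: 0.0354
grasp_force: 62.2
t 6.9 pos [ 0.5032 -0.2014  0.2143] F [-0.6  0.3 -3.7] M [ 0.05  0.02 -0.  ] grip 0.0354 62.2
delta cm [-0.03  0.08  8.93] twist [-0.01 -0.02  0.11]
side 1123 [[0.484, -0.2385, 0.1712], [0.5024, -0.2338, 0.2298], [0.5238, -0.1917, 0.2624]]
top 2 [[0.5069, -0.1653, 0.206], [0.5081, -0.1651, 0.2067], [0.5093, -0.165, 0.2074]]
```

View pics/s5.png

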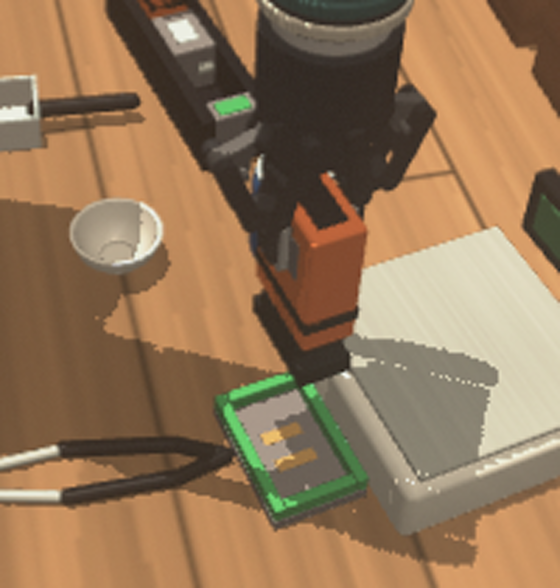

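The pack hangs upright above the shoe, with its foot at about (300,340) in the crop and the shoe centred at (290,450). I'll fit its end face for tilt and offset before lowering.

```bash
python3 - <<'E'
from h import *
c=dict(np.load('side.npz'));W=cloud(c);p=c['pixels'].astype(int)
a=np.radians(10.4);X=np.array([np.cos(a),np.sin(a)]);Y=np.array([-np.sin(a),np.cos(a)])
L=np.stack([(W[...,:2]-[.504,-.2015])@X,(W[...,:2]-[.504,-.2015])@Y,W[...,2]],-1)
m=(abs(L[...,0])<.04)&(abs(L[...,1]+.035)<.012)&(L[...,2]>.18)&(L[...,2]<.255)
q=L[m];
for z in np.arange(.135,.26,.02):
    s=L[(abs(L[...,0])<.04)&(abs(L[...,1]+.035)<.015)&(abs(L[...,2]-z)<.008)];
    if len(s)>5: print(z.round(3),len(s),'y',np.median(s[:,1]).round(4),'x',np.percentile(s[:,0],[3,97]).round(4))
print(np.degrees(np.arctan(np.polyfit(q[:,2],q[:,1],1)[0])),np.degrees(np.arctan(np.polyfit(q[:,0],q[:,1],1)[0])))
t=L[(abs(L[...,0])<.04)&(abs(L[...,1])<.05)&(abs(L[...,2]-.262)<.006)];print('top',len(t),np.median(t,0).round(4),t.max(0),t.min(0))
E
```

```text
0.135 91 y -0.0343 x [-0.0188  0.015 ]
0.155 48 y -0.0228 x [-0.0188  0.0149]
0.175 119 y -0.0341 x [-0.0189  0.0142]
0.195 144 y -0.0343 x [-0.019   0.0156]
0.215 146 y -0.0342 x [-0.0191  0.014 ]
0.235 151 y -0.0342 x [-0.019   0.0148]
0.255 293 y -0.0319 x [-0.0189  0.0148]
-0.0882175832127819 -6.521463748250688
top 627 [ 0.     -0.0119  0.2617] [0.03932113 0.01443544 0.26798187] [-0.0393305  -0.03630859  0.25605762]
```

Tilt is nil and the offset is about -2 mm in x and +1 mm in y, well inside the 9 mm margin. I'll correct it and lower.

```bash
python3 -m pendant '{"delta_pos":[[-0.05,0.1,1],[-0.1,0.2,3],[-0.1,0.2,5.5],[-0.1,0.2,7.5],[-0.1,0.2,9],[-0.1,0.2,10],[-0.1,0.2,10.7],[-0.1,0.2,11.2],[-0.1,0.2,11.5],[-0.1,0.2,11.6]],"twist":[[0,0,0],[0,0,0],[0,0,0],[0,0,0],[0,0,0],[0,0,0],[0,0,0],[0,0,0],[0,0,0],[0,0,0]],"claw":[3,3,3,3,3,3,3,3,3,3]}' 60; python3 -m pendant '{"delta_pos":[[0,0,0.1],[0,0,0.2],[0,0,0.3],[0,0,0.4],[0,0,0.5],[0,0,0.5]],"twist":[[0,0,0],[0,0,0],[0,0,0],[0,0,0],[0,0,0],[0,0,0]],"claw":[3,3,3,3,3,3]}' 60
```

```text
t: 8.0
ee_pos: [0.5056, -0.2027, 0.0985]
tcp_rot: [[-0.182, 0.983, 0.0], [0.983, 0.182, -0.0], [-0.0, 0.0, -1.0]]
contact_force: [-0.2, -0.5, -3.5]
grip_width: 0.0355
grasp_force: 62.1
t: 8.6
ee_pos: [0.5053, -0.2026, 0.0932]
tcp_rot: [[-0.182, 0.983, -0.0], [0.983, 0.182, 0.0], [0.0, -0.0, -1.0]]
contact_force: [1.2, 0.4, -3.9]
grip_width: 0.035
grasp_force: 62.1
```

```bash
python3 -m pendant '{"delta_pos":[[0,0,0.05],[0,0,0.1],[0,0,0.15],[0,0,0.2],[0,0,0.2]],"twist":[[0,0,0],[0,0,0],[0,0,0],[0,0,0],[0,0,0]],"claw":[3,3,3,3,3]}' 60;  python3 - <<'E'
from h import *
plan(.504,-.2015,.2)
c=shot('side');cv2.imwrite('pics/s6.png',cv2.resize(c['pixels'][200:370,280:450],None,fx=3.4,fy=3.4,interpolation=2)[...,::-1])
E
```

```text
t: 9.1
ee_pos: [0.5055, -0.2027, 0.0927]
tcp_rot: [[-0.182, 0.983, 0.001], [0.983, 0.182, -0.0], [-0.001, 0.0, -1.0]]
contact_force: [-2.5, 2.9, 11.3]
grip_width: 0.0353
grasp_force: 63.8
t 9.1 pos [ 0.5055 -0.2027  0.0927] F [-2.5  2.9 11.3] M [ 0.28  0.84 -0.08] grip 0.0353 63.8
delta cm [  0.14  -0.12 -10.73] twist [0.02 0.03 0.09]
```

View pics/s6.png

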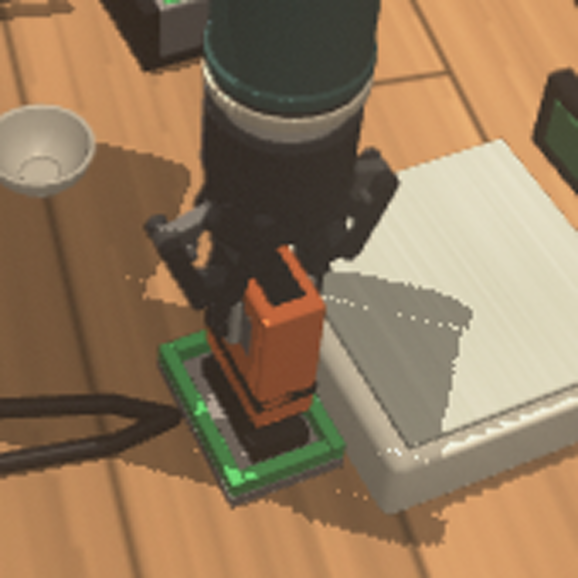

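The foot is inside the kerb and on the floor, with TCP at .0927 m as predicted and 11 N upward. I'll unload, release gradually and withdraw.

```bash
python3 -m pendant '{"delta_pos":[[0,0,-0.1],[0,0,-0.15],[0,0,-0.15],[0,0,-0.15],[0,0,-0.15],[0,0,-0.15],[0,0,-0.15],[0,0,-0.15],[0,0,-0.15],[0,0,-0.15]],"twist":[[0,0,0],[0,0,0],[0,0,0],[0,0,0],[0,0,0],[0,0,0],[0,0,0],[0,0,0],[0,0,0],[0,0,0]],"claw":[3,3,3.4,3.7,4.2,4.8,5.4,6,6.2,6.2]}' 20; python3 -m pendant '{"delta_pos":[[0,0,-0.5],[0,0,-2],[0,0,-4],[0,0,-7],[0,0,-10],[0,0,-14],[0,0,-14]],"twist":[[0,0,0],[0,0,0],[0,0,0],[0,0,0],[0,0,0],[0,0,0],[0,0,0]],"claw":[6.2,6.2,6.2,6.2,6.2,6.2,6.2]}'; python3 - <<'E'
from h import *
c=shot('side');cv2.imwrite('pics/s7.png',c['pixels'][...,::-1])
W=cloud(c);p=c['pixels'].astype(int);o=(p[...,0]>1.5*p[...,1])
for n,b in(('A',(.44,.57,.23,.35)),('B',(.44,.57,-.27,-.13))):
    q=W[o&(W[...,0]>b[0])&(W[...,0]<b[1])&(W[...,1]>b[2])&(W[...,1]<b[3])&(W[...,2]>.125)&(W[...,2]<.16)];print(n,len(q),np.percentile(q[:,2],[50,90]).round(4),cv2.minAreaRect((q[:,:2]*1000).astype(np.float32)))
E
```

```text
t: 10.15
ee_pos: [0.5053, -0.2026, 0.0928]
tcp_rot: [[-0.182, 0.983, -0.0], [0.983, 0.182, -0.0], [-0.0, -0.0, -1.0]]
contact_force: [-0.2, -0.3, -0.9]
grip_width: 0.0617
grasp_force: 0.0
t: 10.85
ee_pos: [0.5086, -0.2044, 0.2387]
tcp_rot: [[-0.182, 0.983, 0.009], [0.983, 0.182, -0.005], [-0.007, 0.008, -1.0]]
contact_force: [0.8, -0.4, 0.1]
grip_width: 0.0619
grasp_force: 0.0
A 239 [0.1407 0.1437] ((503.3316650390625, 290.2476806640625), (36.703861236572266, 73.72002410888672), 9.21942138671875)
B 415 [0.139  0.1409] ((504.6220397949219, -204.04800415039062), (36.76817321777344, 70.78101348876953), 12.153919219970703)
```

View pics/s7.png

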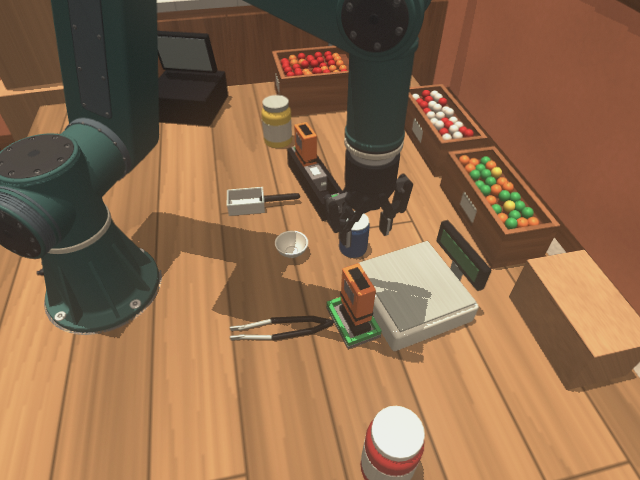

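Pack B stands upright inside the shoe at (357,295), with its top at 0.140 m. Pack A is home at (305,143), the bystanders are undisturbed, and the gripper is clear.

```bash
python3 -c "
from bench import env
print(env.close_job())"
```

```text
the job is handed in; nothing more can be done
None
```

Pack B was the released one: I pulled it out through its click and set it upright inside the green kerb of the shoe, pack A was never touched and is still fully home, and the job is handed in at about 11 s (no verdict came back).

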